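Tip and draw the dough bar out of its slotted rack

TASK

Get the long steel dough bar out of its wooden rack: first take whichever one of the three containers stands in the bar's way and stand it upright on the cork trivet, leaving the other two where they are. Then raise the bar's hooked far end over the lip inside the rack (pressing down the red-tabbed end tips it up), and draw the bar out endwise until it lies free of the rack, tab up, flat on the worktop.

Things in the scene. Friction and masses are not known exactly. Their poses are not given: they have to be found in the camera images.
- rack: Fixed straight wooden trough, 234 mm long, 68 wide. Origin on the worktop under the middle of its open mouth; +x points out of the mouth, the way the bar comes out; z up; trough from x = 0 to -234 mm. Walls 52 mm high, 50 apart inside. Two ledges carry the bar's edges at z = 34 mm; between them a slot 26 mm wide, floor z = 14 mm, open at the mouth.
- rack_mouth (a point): Middle of the mouth at ledge height (34 mm over the worktop), axes as the rack. The bar tips about this edge. A bridge over the mouth (rack x = -12 to 0 mm, underside z = 56, top z = 64 mm) keeps the bar from being lifted straight out; behind it the trough is open above.
- rack_lip (a point): Top middle of the dark wooden lip that fills the slot; rack x = -198 mm, z = 33 mm; the lip is 10 mm thick along x. The bar's heel starts 3 to 11 mm behind it, 15 mm below its top, and must be held up over it for the first 25 mm of drawing; after that it may ride in the slot out to the mouth.
- bar_tail (a point): Point on the top face of the dough bar, on its centre line, 20 mm inboard of the red tab's inner face; +x along the bar to the tab end, z up. Starts about 66 mm outside the mouth at z = 40 mm. Pressed down here with 2 to 5 N the bar tips: 5 mm just lets the heel clear the lip, 12 mm gives ample room. The tail sinks to the worktop by itself as the bar comes out.
- bar_tab (a point): Top middle of the upright red tab across the bar's tail end: 6 mm thick, 44 wide, 25 above the top face. Axes as bar_tail. The bar is a flat steel strip 310 x 44 x 6 mm, 0.18 to 0.35 kg, level on the ledges at the start, 88 to 96 mm of it outside the mouth.
- bar_heel (a point): Underside middle of the heel, the hook at the bar's other end: 8 mm long, 16 wide, reaching 16 mm below the bar's underside; 280 mm from bar_tail along the bar and 22 mm lower. Axes as bar_tail. The bar is out once the heel is in front of the mouth.
- trivet_top (a point): Centre of the top face of the round cork trivet, 120 mm across, 8 mm thick, fixed on the worktop beside the rack.
- tin_small_mid (a point): Centre (half-way up) of a small red food tin, 57 mm across, 72 mm tall, z axis up. One of three containers that change places; one of them stands in the bar's path, 140 to 190 mm in front of the mouth on the bar's line, the other two about 100 mm to either side of that line.
- shaker_a_mid (a point): Centre (half-way up) of a grey shaker, 44 mm across, 90 mm tall, z axis up. See tin_small_mid.
- spice_0_mid (a point): Centre (half-way up) of a spice jar with a green lid, 46 mm across, 106 mm tall, z axis up. See tin_small_mid.
Things that resemble listed ones, but are neither listed nor needed, are in the scene too. What is shaped like the part that bears spice_0_mid but black or blue is not meant.

How it is judged (in metres and radians):
On the way, in this order (a step that is already met when the one before it is completed fails the run):
1. the container that stood in the way stands upright on the cork trivet (((horizontal distance between tin_small_mid and trivet_top below 0.035 m and angle between tin_small_mid's own z axis and vertical below 0.15 rad and height (world z) of tin_small_mid between 0.04 and 0.048 m) or (horizontal distance between shaker_a_mid and trivet_top below 0.035 m and angle between shaker_a_mid's own z axis and vertical below 0.15 rad and height (world z) of shaker_a_mid between 0.049 and 0.057 m) or (horizontal distance between spice_0_mid and trivet_top below 0.035 m and angle between spice_0_mid's own z axis and vertical below 0.15 rad and height (world z) of spice_0_mid between 0.057 and 0.065 m))), for 0.2 s.
2. then the hooked end of the bar is raised over the lip in the rack (z of bar_heel in the frame of rack above 0.031 m and x of bar_heel in the frame of rack below -0.17 m), for 0.05 s.
At the end, for the whole second after the job is handed in: One container upright on the trivet, within 35 mm of its middle; the other two upright within 20 mm of their starts; the whole bar, heel included, in front of the mouth, both ends on the worktop, tab up (tilt under 0.12 rad) (((horizontal distance between tin_small_mid and trivet_top below 0.035 m and angle between each of tin_small_mid, shaker_a_mid, spice_0_mid's own z axis and vertical below 0.15 rad and height (world z) of tin_small_mid between 0.04 and 0.048 m and distance of each of shaker_a_mid, spice_0_mid from where it was at the start of the episode below 0.02 m) or (horizontal distance between shaker_a_mid and trivet_top below 0.035 m and angle between each of shaker_a_mid, tin_small_mid, spice_0_mid's own z axis and vertical below 0.15 rad and height (world z) of shaker_a_mid between 0.049 and 0.057 m and distance of each of tin_small_mid, spice_0_mid from where it was at the start of the episode below 0.02 m) or (horizontal distance between spice_0_mid and trivet_top below 0.035 m and angle between each of spice_0_mid, tin_small_mid, shaker_a_mid's own z axis and vertical below 0.15 rad and height (world z) of spice_0_mid between 0.057 and 0.065 m and distance of each of tin_small_mid, shaker_a_mid from where it was at the start of the episode below 0.02 m)) and x of bar_heel in the frame of rack above 0.004 m and height (world z) of bar_heel below 0.012 m and height (world z) of bar_tail below 0.018 m and angle between bar_tail's own z axis and vertical below 0.12 rad); the robot touches nothing.
It fails at once if a container is knocked over (angle between any of tin_small_mid, shaker_a_mid, spice_0_mid's own z axis and vertical above 0.7 rad).
It also fails if it takes over 58 s, if anything falls off the work surface, if the arm or the gripper's body presses on something with over 40 N, if the wrist force passes 120 N, or if a joint passes its speed limit or range.

ROBOT

A 6-joint arm with a two-finger parallel gripper is mounted at the origin on a cart in front of the work surface, level with it; the furniture and walls round the work are solid. World frame = base frame: x ahead of the robot, y to its left, z up, the work surface at z = 0. Lengths are in m, angles in degrees, forces in N, time in s.
With the tool pointing down it reaches from about 0.4 to 0.825 m from the base axis. Payload 7 kg.
Tool frame: the origin (TCP) lies between the finger pads; the fingertips stand 22 mm ahead of it and the grasp point (between the pads) lies 3 mm ahead of it; z points along the fingers, y is the line along which they close (so a half turn about z gives the same grasp; the last joint's range is limited). The gripper opens to 88 mm and grips with 3 to 60 N. Pads are 19 mm wide; open, the fingers measure 130 mm over their backs; the gripper's body (78 mm by 193 mm) begins 47 mm behind the grasp point.
Start: joints at [-60.728, 20.546, 0.682, 0, -70.136, -16.507], TCP at [0.149, -0.658, 0.213] pointing down, gripper open.
Joint ranges: [-176.03, 176.03], [-82.01, 121.73], [-58.28, 71.71], [-173.87, 95.51], [-174.79, -0.11], [-173.66, 173.66]. Speed limits (degrees/s): [136.94, 136.94, 172.46, 180, 180, 180].

INTERFACE

Orientations are given as [roll, pitch, yaw] about the fixed x, y, z axes, in that order (R = Rz(yaw) Ry(pitch) Rx(roll)).
In Python, from plant import ctrl gives the robot as it stands.
- The arm moves only by the tool apply_moves, never from a script. Its argument "targets" is a list of rows, each an object with "travel": the shift along the tool's x, y, z in mm, a list of three; "roll": the turn about the tool's z in degrees; "jaw": the finger opening in mm, from 0 to 87.6. In form: [{"travel": [tx, ty, tz], "roll": roll, "jaw": jaw}, ...]. A call has 1 to 10 rows; each row shifts and turns the commanded pose from where the row before left it, along the tool's axes as they then stand; what a row does not reach is not made up. A row lasts 1/10 s, in which the tool goes at most 50 mm and 8.59 degrees, less where a joint would pass 70% of its speed; a pose out of reach is approached as far as the arm can. A call with a gripper value outside its range is refused whole. The fingers move at their own pace and stop on an object; the grip force is fixed at half the most. Time passes only in rows, so rows that do not move let the fingers close. It gives the time, the measured TCP pose, the force, the opening and the grip force at its end, in the units of the state.
- ctrl.get_obs(): the state, without advancing time (a new reading comes with each control period).
- ctrl.snapshot(name): name is "scene" or "top"; returns the picture (480x640x3 uint8, red, green, blue); there is no depth.
- ctrl.calibration(name): a dict with "K" (3x3 intrinsics, pixels), "extrinsics" (4x4, takes a point from camera to world coordinates). Camera axes: x right, y down, z forward; pixel columns grow to the right and rows downward; lengths in m; the calibration is good to about 2 mm. A picture is of the moment at which its call begins. calibration takes no time and is no camera call.
- ctrl.close_job(): hands the job in; it is judged then, once.
The state is a dict: "clock": time; "joint_pos": joint angles; "qvel": joint speeds; "tau": joint torques, N m; "tool_pos": TCP position; "orientation": TCP orientation; "force": force on the tool from outside, world axes, zero at the start; "moment": the same for the moment, N m; "opening": finger opening in m; "gripper_force": force on a finger pad.
Only numpy, scipy, OpenCV 4.12 (cv2) and the standard library are available. Lean on these libraries where they do the work, as an engineer would, in place of code of your own. Each camera call takes 0.05 s, during which the arm holds its last target. There are 200 camera calls.

## Working session

There is one attempt and no reset: what is moved stays moved. The work goes in short steps, Python scripts to look and compute and a tool call to move; the robot and the scene stay as the last step left them, time stands still between calls to the robot, and variables do not carry over. Pictures are saved under pics/ and viewed, at most 10 in all, crops included, and the job is handed in when it is done.

Besides the shell and the picture viewer there is one more tool, called after "Call:" as name(argument=value, ...) on one line, values as JSON. apply_moves: Moves the arm, as the interface text tells. Its arguments: {"type":"object","properties":{"targets":{"type":"array","items":{"type":"object","properties":{"travel":{"type":"array","items":{"type":"number"}},"roll":{"type":"number"},"jaw":{"type":"number"}}}}},"required":["targets"]}

```bash
mkdir -p pics; ls
python3 - <<'E'
from plant import ctrl
import cv2,numpy as np
for n in("scene","top"):
    im=ctrl.snapshot(n); cv2.imwrite(f"pics/{n}0.png",im[:,:,::-1])
    c=ctrl.calibration(n); print(n,np.round(c["K"],1).tolist(),np.round(c["extrinsics"],3).tolist())
o=ctrl.get_obs(); print({k:np.round(v,3).tolist() for k,v in o.items()})
E
```

```text
pics
scene [[620.9, 0.0, 314.2], [0.0, 620.9, 246.9], [0.0, 0.0, 1.0]] [[-0.893, -0.337, 0.297, 0.137], [-0.449, 0.641, -0.623, 0.798], [0.019, -0.69, -0.724, 1.024], [0.0, 0.0, 0.0, 1.0]]
top [[543.4, 0.0, 313.1], [0.0, 543.4, 248.9], [0.0, 0.0, 1.0]] [[0.017, -1.0, 0.023, 0.493], [-1.0, -0.017, -0.019, 0.0], [0.02, -0.022, -1.0, 1.076], [0.0, 0.0, 0.0, 1.0]]
{'clock': 0.1, 'joint_pos': [-60.729, 20.588, 0.641, -0.018, -70.135, -16.508], 'qvel': [0.016, -0.112, 0.09, 0.012, -0.087, 0.01], 'tau': [-0.002, -58.416, 29.375, 7.016, 0.01, -0.0], 'tool_pos': [0.149, -0.658, 0.212], 'orientation': [179.916, -0.008, -167.244], 'force': [0.564, 0.509, 0.213], 'moment': [0.021, -0.023, -0.003], 'gripper_force': 0.0, 'opening': 0.088}
```

View pics/scene0.png

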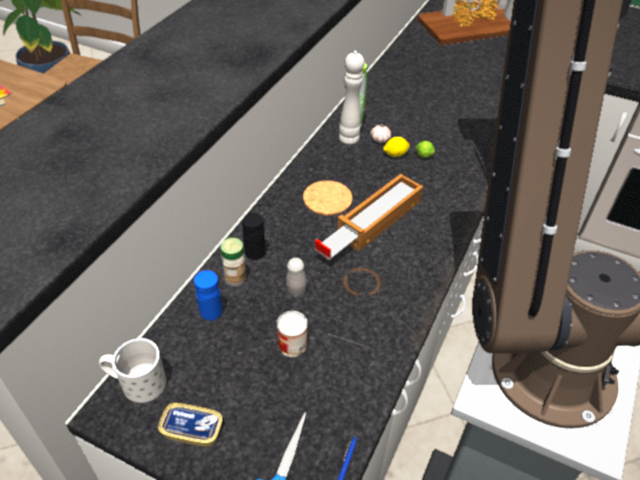

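View pics/top0.png

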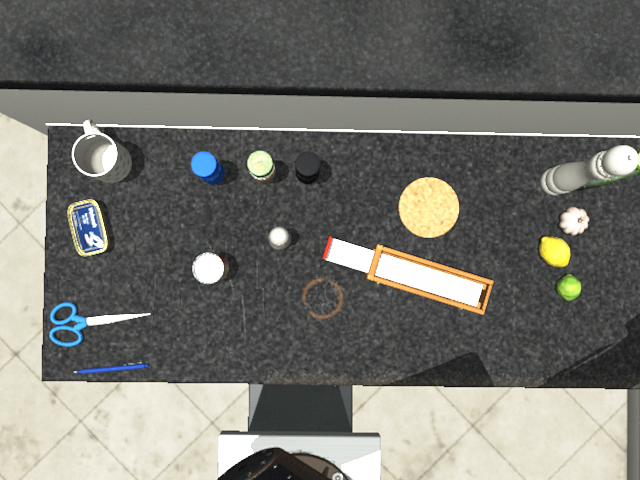

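Top view: shaker (279,238) on the bar's line. The tin is at (208,268), the green-lid spice jar at (261,165), the black and blue jars at (307,168) and (206,166), the trivet at (429,207), the tab at (328,248) and the rack at (432,280).
Candidates for the blocker: shaker (279,238), tin (208,268), green jar (261,165), and lookalikes: black jar (307,168), blue jar (206,166), mill (600,165) and tuna tin (90,228). Only the shaker lies on the bar line, so I choose it and check it in a crop.

```bash
cat > h.py <<'E'
import cv2,numpy as np
from plant import ctrl
def cast(n,uv,z):
    c=ctrl.calibration(n);K=np.array(c["K"]);E=np.array(c["extrinsics"])
    d=E[:3,:3]@np.linalg.inv(K)@np.array([uv[0],uv[1],1.]);o=E[:3,3]
    return o+d*(z-o[2])/d[2]
def blob(im,lo,hi,box):
    """mask in HSV within box (u0,v0,u1,v1): largest contour"""
    m=cv2.inRange(cv2.cvtColor(im,cv2.COLOR_RGB2HSV),np.array(lo),np.array(hi))
    k=np.zeros_like(m);u0,v0,u1,v1=box;k[v0:v1,u0:u1]=m[v0:v1,u0:u1]
    cs=cv2.findContours(k,cv2.RETR_EXTERNAL,cv2.CHAIN_APPROX_NONE)[0]
    return max(cs,key=cv2.contourArea)
def cen(c):
    m=cv2.moments(c);return m["m10"]/m["m00"],m["m01"]/m["m00"]
E
python3 - <<'E'
from h import *
T=cv2.imread("pics/top0.png")[:,:,::-1].copy();S=cv2.imread("pics/scene0.png")[:,:,::-1].copy()
t=blob(T,(8,60,120),(30,255,255),(385,165,475,242));(e,r,_)=cv2.fitEllipse(t);print("trivet",e,r,cast("top",e,.008))
s=blob(S,(8,60,120),(30,255,255),(295,175,360,218));(e2,r2,_)=cv2.fitEllipse(s);print("trivet scene",cast("scene",e2,.008))
b=blob(T,(5,100,100),(25,255,255),(365,240,500,318));q=cv2.boxPoints(cv2.minAreaRect(b))
w=np.array([cast("top",p,.052) for p in q]);print("rack corners(z52)\n",w.round(3))
tab=blob(T,(0,150,90),(6,255,255),(315,230,345,268));rr=cv2.minAreaRect(tab);print("tab",cen(tab),rr,cast("top",cen(tab),.065))
tab=blob(S,(0,150,90),(6,255,255),(305,230,340,265));print("tab sc",cen(tab),cast("scene",cen(tab),.053))
wb=blob(T,(0,0,190),(180,50,255),(325,232,376,275));print("bar out",cv2.minAreaRect(wb),[cast("top",p,.04).round(3) for p in cv2.boxPoints(cv2.minAreaRect(wb))])
sh=blob(T,(0,0,120),(180,60,255),(262,222,298,255));(e,r)=cv2.minEnclosingCircle(sh);print("shaker",cen(sh),e,r,cast("top",e,.08))
tn=blob(T,(0,0,150),(180,60,255),(185,245,235,290));(e,r)=cv2.minEnclosingCircle(tn);print("tin",cast("top",e,.072),r)
g=blob(T,(30,40,60),(80,255,255),(240,145,280,185));(e,r)=cv2.minEnclosingCircle(g);print("spice",cast("top",e,.106),r)
A=cv2.resize(T[210:310,190:350],(640,400),interpolation=3);B=cv2.resize(S[170:300,220:430],(646,400))[:, :640]
cv2.imwrite("pics/crop.png",cv2.resize(np.hstack([A,B]),(800,250))[:,:,::-1])
E
```

```text
trivet (428.3585205078125, 207.11187744140625) (60.24089813232422, 60.34534454345703) [ 0.60372852 -0.24707299  0.008     ]
trivet scene [ 0.60131744 -0.24174042  0.008     ]
rack corners(z52)
 [[ 0.463 -0.114  0.052]
 [ 0.53  -0.134  0.052]
 [ 0.463 -0.364  0.052]
 [ 0.396 -0.344  0.052]]
tab (326.7675840978593, 247.04892966360856) ((326.6583557128906, 247.39324951171875), (3.281024932861328, 23.742691040039062), 17.35402488708496) [ 0.51967745 -0.04474062  0.065     ]
tab sc (321.80833333333334, 247.54166666666666) [ 0.52016709 -0.04326829  0.053     ]
bar out ((349.907470703125, 255.09608459472656), (44.38331985473633, 23.3847599029541), 17.35402488708496) [array([ 0.496, -0.043,  0.04 ]), array([ 0.539, -0.056,  0.04 ]), array([ 0.515, -0.137,  0.04 ]), array([ 0.472, -0.125,  0.04 ])]
shaker (277.89670575097705, 237.08096035734224) (278.0, 237.5) 10.920265197753906 [0.53521973 0.04563613 0.08      ]
tin [0.47769237 0.17424289 0.072     ] 16.023027420043945
spice [0.66424582 0.07723426 0.106     ] 15.33796215057373
```

View pics/crop.png

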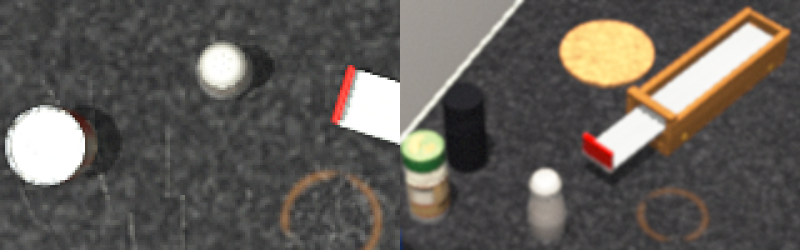

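The crop confirms it: the grey shaker with the white cap (left half, 225,70) stands right in front of the red tab, with the green-lidded jar and tin off to the sides. The rack measures 240 x 70 mm, as it should. The shaker is 174 mm in front of the mouth. Moving.

Call:
apply_moves(targets=[{"travel": [0,0,0],"roll": 7.3,"jaw": 87},{"travel": [0,0,0],"roll": 7.3,"jaw": 87},{"travel": [0,0,0],"roll": 7.3,"jaw": 87},{"travel": [0,0,0],"roll": 7.2,"jaw": 87},{"travel": [-10,46,0],"roll": 0,"jaw": 87},{"travel": [-10,46,0],"roll": 0,"jaw": 87},{"travel": [-10,46,0],"roll": 0,"jaw": 87},{"travel": [-10,46,0],"roll": 0,"jaw": 87},{"travel": [-10,46,0],"roll": 0,"jaw": 87},{"travel": [-10,46,0],"roll": 0,"jaw": 87}])

```text
clock: 1.1
tool_pos: [0.2846, -0.4085, 0.2128]
orientation: [180.0, -0.0, 163.6]
force: [0.6, -0.8, 0.8]
opening: 0.087
gripper_force: 0.0
```

Call:
apply_moves(targets=[{"travel": [-10,46,0],"roll": 0,"jaw": 87},{"travel": [-10,46,0],"roll": 0,"jaw": 87},{"travel": [-10,46,0],"roll": 0,"jaw": 87},{"travel": [-10,46,0],"roll": 0,"jaw": 87},{"travel": [-10,46,0],"roll": 0,"jaw": 87},{"travel": [-10,46,0],"roll": 0,"jaw": 87},{"travel": [-10,46,0],"roll": 0,"jaw": 87},{"travel": [-10,46,0],"roll": 0,"jaw": 87},{"travel": [-10,46,0],"roll": 0,"jaw": 87},{"travel": [-10,46,0],"roll": 0,"jaw": 87}])

```text
clock: 2.1
tool_pos: [0.51, 0.005, 0.2131]
orientation: [180.0, -0.0, 163.7]
force: [1.1, -0.7, 0.3]
opening: 0.087
gripper_force: 0.0
```

Run:
```python
from h import *
S=cv2.imread("pics/scene0.png")[:,:,::-1].copy()
sh=blob(S,(0,0,110),(180,60,255),(278,250,314,300))
print(cv2.boundingRect(sh),cv2.contourArea(sh))
u,v,w,h=cv2.boundingRect(sh)
# top of shaker column: aim vertical midline at several heights
for r,z in((v+8,.08),(v+h-3,.012)):
    row=sh[:,0,:];xs=row[abs(row[:,1]-r)<=1][:,0];m=(xs.min()+xs.max())/2;print(r,m,np.ptp(xs),cast("scene",(m,r),z).round(3))
T=cv2.imread("pics/top0.png")[:,:,::-1].copy()
g=cv2.cvtColor(T,cv2.COLOR_RGB2GRAY)
for t in(110,150,190,220):
    c=max(cv2.findContours(((g>t)*255).astype(np.uint8)[222:255,262:298],0,1)[0],key=cv2.contourArea);e,r=cv2.minEnclosingCircle(c);print(t,e[0]+262,e[1]+222,r)
```

```text
(287, 257, 19, 36) 498.5
265 295.0 16 [0.536 0.05  0.08 ]
290 296.0 10 [0.53  0.058 0.012]
110 278.0 237.5 11.236202239990234
150 278.0 236.0 9.219644546508789
190 277.8095235824585 236.2380952835083 8.524441719055176
220 277.8389825820923 236.21186447143555 7.874300003051758
```

Call:
apply_moves(targets=[{"travel": [-12,47,0],"roll": 0,"jaw": 87},{"travel": [0,0,40],"roll": 0,"jaw": 87},{"travel": [0,0,10],"roll": 0,"jaw": 87}])

```text
clock: 2.4
tool_pos: [0.5323, 0.0454, 0.1591]
orientation: [-179.8, -0.3, 163.7]
force: [-0.4, -0.1, -0.6]
opening: 0.0872
gripper_force: 0.0
```

Call:
apply_moves(targets=[{"travel": [-2,0,35],"roll": 0,"jaw": 87},{"travel": [0,0,35],"roll": 0,"jaw": 87},{"travel": [0,0,34],"roll": 0,"jaw": 87},{"travel": [0,0,0],"roll": 0,"jaw": 40},{"travel": [0,0,0],"roll": 0,"jaw": 38},{"travel": [0,0,0],"roll": 0,"jaw": 38},{"travel": [0,0,0],"roll": 0,"jaw": 38},{"travel": [0,0,0],"roll": 0,"jaw": 38},{"travel": [0,0,0],"roll": 0,"jaw": 38}])

```text
clock: 3.3
tool_pos: [0.5367, 0.0443, 0.06]
orientation: [179.9, 0.1, 163.7]
force: [0.3, -0.2, 0.9]
opening: 0.0444
gripper_force: 0.0
```

Call:
apply_moves(targets=[{"travel": [0,0,0],"roll": 0,"jaw": 36},{"travel": [0,0,0],"roll": 0,"jaw": 36},{"travel": [0,0,0],"roll": 0,"jaw": 36}])

```text
clock: 3.6
tool_pos: [0.5363, 0.0442, 0.0591]
orientation: [-180.0, 0.0, 163.7]
force: [-0.7, 0.8, 0.3]
opening: 0.0363
gripper_force: 0.0
```

Call:
apply_moves(targets=[{"travel": [0,0,0],"roll": 0,"jaw": 15},{"travel": [0,0,0],"roll": 0,"jaw": 15},{"travel": [0,0,0],"roll": 0,"jaw": 15}])

```text
clock: 3.9
tool_pos: [0.5364, 0.0442, 0.059]
orientation: [180.0, -0.0, 163.7]
force: [0.3, 0.0, 1.5]
opening: 0.0318
gripper_force: 30.0
```

Call:
apply_moves(targets=[{"travel": [0,0,-10],"roll": 0,"jaw": 15},{"travel": [0,0,-30],"roll": 0,"jaw": 15},{"travel": [0,0,-40],"roll": 0,"jaw": 15},{"travel": [0,0,-30],"roll": 0,"jaw": 15},{"travel": [0,0,0],"roll": 0,"jaw": 15}])

```text
clock: 4.4
tool_pos: [0.5389, 0.0448, 0.1744]
orientation: [179.7, 0.4, 163.7]
force: [0.6, 0.1, -1.3]
opening: 0.032
gripper_force: 30.0
```

Run:
```python
from h import *
A=ctrl.snapshot("scene");cv2.imwrite("pics/s1.png",cv2.resize(A[90:330,180:460],(700,600))[:,:,::-1])
```

```text
(no output)
```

View pics/s1.png

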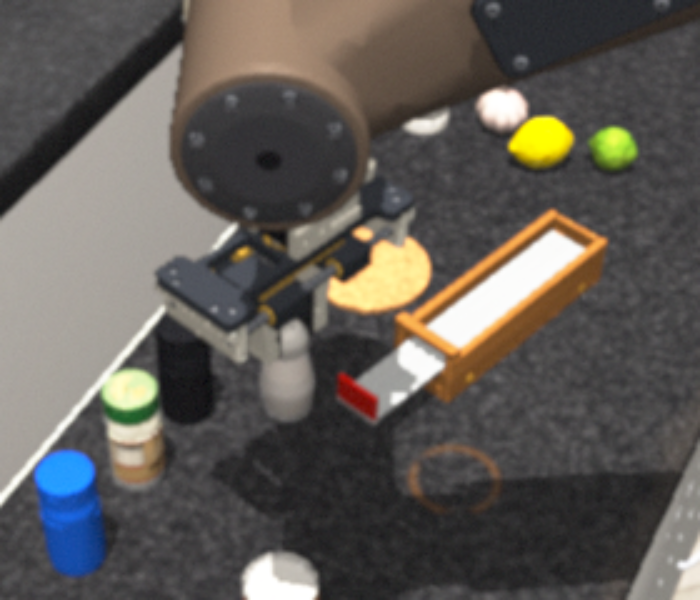

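The picture shows the shaker held upright (290,360) and clear of the worktop, with the bar undisturbed. Carrying it to the trivet.

Call:
apply_moves(targets=[{"travel": [-18,-32,0],"roll": 0,"jaw": 15},{"travel": [-21,-38,0],"roll": 0,"jaw": 15},{"travel": [-21,-38,0],"roll": 0,"jaw": 15},{"travel": [-21,-38,0],"roll": 0,"jaw": 15},{"travel": [-21,-38,0],"roll": 0,"jaw": 15},{"travel": [-21,-38,0],"roll": 0,"jaw": 15},{"travel": [-15,-26,0],"roll": 0,"jaw": 15},{"travel": [-6,-11,0],"roll": 0,"jaw": 15},{"travel": [0,0,0],"roll": 0,"jaw": 15},{"travel": [0,0,0],"roll": 0,"jaw": 15}])

```text
clock: 5.45
tool_pos: [0.601, -0.2443, 0.1682]
orientation: [180.0, -0.1, 163.6]
force: [0.0, 0.1, -0.7]
opening: 0.0315
gripper_force: 30.0
```

Call:
apply_moves(targets=[{"travel": [0,0,35],"roll": 0,"jaw": 15},{"travel": [0,0,35],"roll": 0,"jaw": 15},{"travel": [0,0,20],"roll": 0,"jaw": 15},{"travel": [0,0,7],"roll": 0,"jaw": 15},{"travel": [0,0,2],"roll": 0,"jaw": 15},{"travel": [0,0,0],"roll": 0,"jaw": 15},{"travel": [0,0,0],"roll": 0,"jaw": 15}])

```text
clock: 6.15
tool_pos: [0.6026, -0.2447, 0.0716]
orientation: [180.0, 0.1, 163.7]
force: [-0.7, -0.2, -0.9]
opening: 0.0321
gripper_force: 30.0
```

Call:
apply_moves(targets=[{"travel": [0,0,1],"roll": 0,"jaw": 15},{"travel": [0,0,0],"roll": 0,"jaw": 15}])

```text
clock: 6.35
tool_pos: [0.6019, -0.2449, 0.0698]
orientation: [180.0, 0.1, 163.7]
force: [0.5, 0.6, -0.5]
opening: 0.032
gripper_force: 30.0
```

Call:
apply_moves(targets=[{"travel": [0,0,1],"roll": 0,"jaw": 15},{"travel": [0,0,1],"roll": 0,"jaw": 15},{"travel": [0,0,0],"roll": 0,"jaw": 15},{"travel": [0,0,0],"roll": 0,"jaw": 15}])

```text
clock: 6.75
tool_pos: [0.6017, -0.2449, 0.067]
orientation: [-180.0, -0.0, 163.7]
force: [-0.4, -0.3, -0.1]
opening: 0.0317
gripper_force: 30.0
```

Call:
apply_moves(targets=[{"travel": [0,0,0.5],"roll": 0,"jaw": 15},{"travel": [0,0,0],"roll": 0,"jaw": 36},{"travel": [0,0,0],"roll": 0,"jaw": 60},{"travel": [0,0,0],"roll": 0,"jaw": 60},{"travel": [0,0,0],"roll": 0,"jaw": 60},{"travel": [0,0,0],"roll": 0,"jaw": 60}])

```text
clock: 7.35
tool_pos: [0.6016, -0.2449, 0.0665]
orientation: [-180.0, -0.0, 163.7]
force: [0.7, -0.4, 0.2]
opening: 0.0584
gripper_force: 0.0
```

Call:
apply_moves(targets=[{"travel": [0,0,-15],"roll": 0,"jaw": 60},{"travel": [0,0,-35],"roll": 0,"jaw": 60},{"travel": [0,0,-40],"roll": 0,"jaw": 60},{"travel": [0,0,-20],"roll": 0,"jaw": 40},{"travel": [17,37,0],"roll": 0,"jaw": 26},{"travel": [17,37,0],"roll": 0,"jaw": 26},{"travel": [17,37,0],"roll": 0,"jaw": 26},{"travel": [17,37,0],"roll": 0,"jaw": 26},{"travel": [0,0,0],"roll": 0,"jaw": 26}])

```text
clock: 8.25
tool_pos: [0.5776, -0.0801, 0.177]
orientation: [179.9, 0.0, 163.9]
force: [0.1, 0.2, -0.0]
opening: 0.0262
gripper_force: 0.0
```

Run:
```python
from h import *
A=ctrl.snapshot("scene");B=ctrl.snapshot("top");cv2.imwrite("pics/s2.png",np.hstack([cv2.resize(A[130:290,220:440],(550,400)),cv2.resize(B[150:310,380:480],(250,400))])[:,:,::-1])
```

```text
(no output)
```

View pics/s2.png

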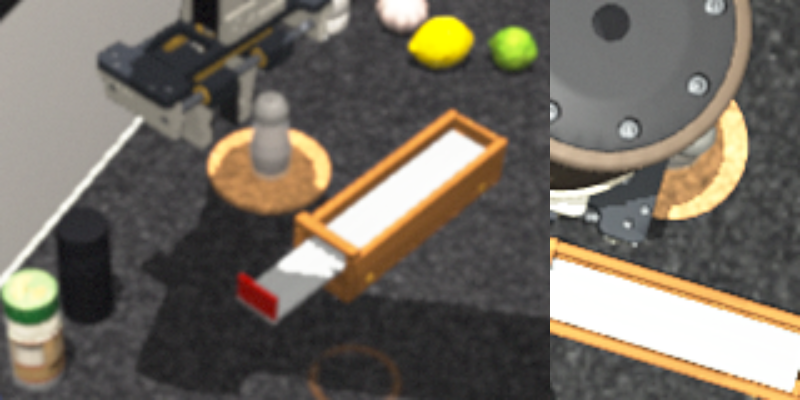

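The picture shows the shaker upright at the trivet's middle (270,140), and the bar is unchanged with its tab at (258,295). Next I straddle the tab with the jaw at 26 mm.

Call:
apply_moves(targets=[{"travel": [33,9,0],"roll": 0,"jaw": 26},{"travel": [33,10,0],"roll": 0,"jaw": 26},{"travel": [0,0,30],"roll": 0,"jaw": 26},{"travel": [0,0,20],"roll": 0,"jaw": 26},{"travel": [0,0,0],"roll": 0,"jaw": 26},{"travel": [0,0,0],"roll": 0,"jaw": 26}])

```text
clock: 8.95
tool_pos: [0.5204, -0.0478, 0.1268]
orientation: [-180.0, -0.0, 163.6]
force: [0.6, -0.7, 0.2]
opening: 0.026
gripper_force: 0.0
```

Run:
```python
from h import *
o=ctrl.get_obs();p=np.array(o["tool_pos"]);print(p)
t=np.array([.519,-.046,0]);d=t-p
print("to tab centre: tx,ty mm",1e3*(-.96*d[0]+.281*d[1]),1e3*(.28*d[0]+.96*d[1]))
A=ctrl.snapshot("scene");cv2.imwrite("pics/s3.png",cv2.resize(A[170:290,260:430],(800,565))[:,:,::-1])
```

```text
[ 0.52039401 -0.04781719  0.1268467 ]
to tab centre: tx,ty mm 1.8488834328575054 1.3541828370128715
```

View pics/s3.png

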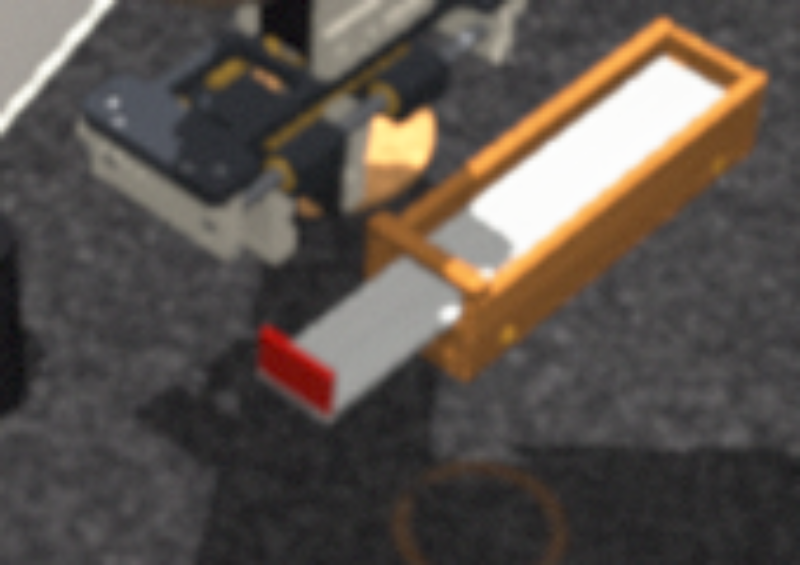

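The picture shows the fingers above the tab (270,240 and 380,200 in the crop), with the tab at (295,370) on the same line. I shift +4 mm and descend.

Call:
apply_moves(targets=[{"travel": [2,4,20],"roll": 0,"jaw": 26},{"travel": [0,0,20],"roll": 0,"jaw": 26},{"travel": [0,0,10],"roll": 0,"jaw": 26},{"travel": [0,0,8],"roll": 0,"jaw": 26},{"travel": [0,0,0],"roll": 0,"jaw": 26},{"travel": [0,0,0],"roll": 0,"jaw": 26}])

```text
clock: 9.6
tool_pos: [0.5198, -0.0426, 0.0692]
orientation: [180.0, 0.0, 163.7]
force: [-0.3, 0.7, 0.1]
opening: 0.0259
gripper_force: 0.0
```

Call:
apply_moves(targets=[{"travel": [0,0,3],"roll": 0,"jaw": 26},{"travel": [0,0,3],"roll": 0,"jaw": 26},{"travel": [0,0,2],"roll": 0,"jaw": 26},{"travel": [0,0,0],"roll": 0,"jaw": 26}])

```text
clock: 10.0
tool_pos: [0.5191, -0.0426, 0.0603]
orientation: [-180.0, -0.0, 163.7]
force: [-0.2, -0.6, -1.2]
opening: 0.0262
gripper_force: 0.0
```

Call:
apply_moves(targets=[{"travel": [0,0,3],"roll": 0,"jaw": 26},{"travel": [0,0,3],"roll": 0,"jaw": 26},{"travel": [0,0,3],"roll": 0,"jaw": 26},{"travel": [0,0,0],"roll": 0,"jaw": 26},{"travel": [0,0,0],"roll": 0,"jaw": 26}])

```text
clock: 10.5
tool_pos: [0.5192, -0.0426, 0.0514]
orientation: [-180.0, -0.0, 163.7]
force: [-0.4, 0.4, 0.2]
opening: 0.0258
gripper_force: 0.0
```

Run:
```python
from h import *
o=ctrl.get_obs();print(o["tool_pos"],o["force"])
A=ctrl.snapshot("scene");cv2.imwrite("pics/s4.png",cv2.resize(A[170:290,260:430],(800,565))[:,:,::-1])
```

```text
[ 0.51919376 -0.04259271  0.05141888] [-0.43164607  0.40661061  0.1657984 ]
```

View pics/s4.png

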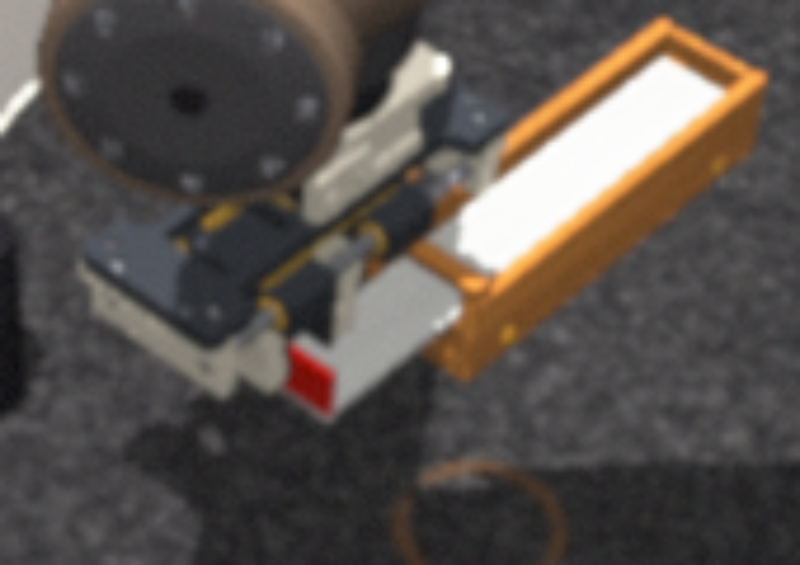

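The picture shows the fingers straddling the tab (outboard tip about 270,390, inboard about 345,335). The tab's corner at (335,413) hasn't moved, so there's no contact yet. The tips look about 20 mm higher than nominal, so I go on down in small steps, watching force.

Call:
apply_moves(targets=[{"travel": [0,0,3],"roll": 0,"jaw": 26},{"travel": [0,0,3],"roll": 0,"jaw": 26},{"travel": [0,0,2],"roll": 0,"jaw": 26},{"travel": [0,0,0],"roll": 0,"jaw": 26},{"travel": [0,0,0],"roll": 0,"jaw": 26}])

```text
clock: 11.05
tool_pos: [0.5192, -0.0426, 0.0435]
orientation: [-180.0, -0.0, 163.7]
force: [0.0, 0.6, 0.5]
opening: 0.0259
gripper_force: 0.0
```

Call:
apply_moves(targets=[{"travel": [0,0,2],"roll": 0,"jaw": 26},{"travel": [0,0,2],"roll": 0,"jaw": 26},{"travel": [0,0,0],"roll": 0,"jaw": 26},{"travel": [0,0,0],"roll": 0,"jaw": 26}])

```text
clock: 11.45
tool_pos: [0.5192, -0.0425, 0.0395]
orientation: [-180.0, -0.0, 163.7]
force: [0.1, 0.1, 0.2]
opening: 0.0259
gripper_force: 0.0
```

Run:
```python
from h import *
o=ctrl.get_obs();print(o["tool_pos"],o["force"],o["tau"])
A=ctrl.snapshot("scene");B=ctrl.snapshot("top");cv2.imwrite("pics/s5.png",np.hstack([cv2.resize(A[190:280,290:410],(600,450)),cv2.resize(B[220:310,450:490],(200,450))])[:,:,::-1])
```

```text
[ 0.51920829 -0.04253831  0.03948884] [0.08455789 0.13528304 0.1959142 ] [-3.61006583e-03 -4.44589877e+01  2.07464075e+01  4.90722835e+00
 -7.88343977e-02 -4.86921829e-05]
```

View pics/s5.png

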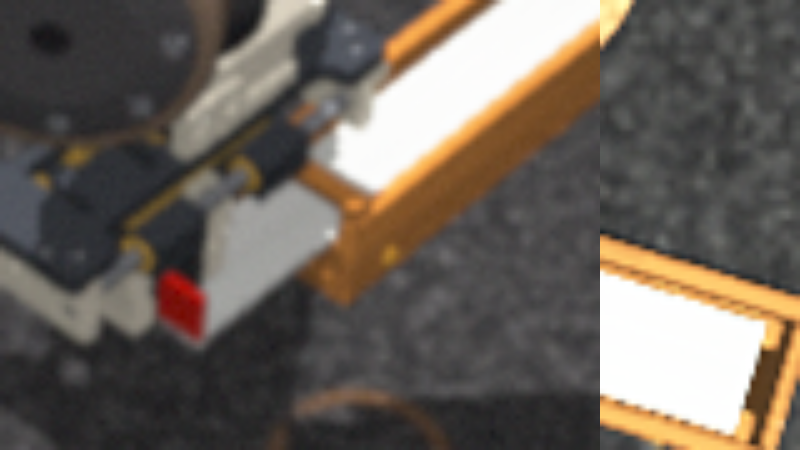

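Run:
```python
from h import *
c=ctrl.calibration("scene");K=np.array(c["K"]);E=np.linalg.inv(c["extrinsics"])
def pr(p): q=K@(E[:3,:3]@np.array(p)+E[:3,3]);return (q[:2]/q[2]).round(1)
p=np.array([.5192,-.0425]);d=np.array([.28,.96]);l=np.array([-.96,.28])
for a,n in((.013,"out pad"),(.034,"out back"),(-.013,"in pad"),(-.034,"in back")):
  for z in(.0175,.04):
    for s in (-.0095,.0095):
      u=pr([*(p+a*d+s*l),z]);print(n,z,s,u,"s5:",(u-[290,190])*5)
t=np.array([.519,-.046])
for z in(.034,.065):
  for s in(-.022,.022): u=pr([*(t+.003*d+s*l),z]);print("tab",z,s,u,"s5:",(u-[290,190])*5)
A=ctrl.snapshot("scene")
tb=blob(A,(0,150,90),(6,255,255),(305,230,345,275));print(cv2.boundingRect(tb))
S=cv2.imread("pics/scene0.png")[:,:,::-1].copy();tb=blob(S,(0,150,90),(6,255,255),(305,230,345,275));print(cv2.boundingRect(tb))
```

```text
out pad 0.0175 -0.0095 [314.4 260. ] s5: [122. 350.]
out pad 0.0175 0.0095 [320.8 264.4] s5: [154. 372.]
out pad 0.04 -0.0095 [314.6 253. ] s5: [123. 315.]
out pad 0.04 0.0095 [321.1 257.4] s5: [155.5 337. ]
out back 0.0175 -0.0095 [307.8 265.1] s5: [ 89.  375.5]
out back 0.0175 0.0095 [314.2 269.6] s5: [121. 398.]
out back 0.04 -0.0095 [308.  258.1] s5: [ 90.  340.5]
out back 0.04 0.0095 [314.4 262.6] s5: [122. 363.]
in pad 0.0175 -0.0095 [322.4 253.7] s5: [162.  318.5]
in pad 0.0175 0.0095 [328.8 258.1] s5: [194.  340.5]
in pad 0.04 -0.0095 [322.7 246.7] s5: [163.5 283.5]
in pad 0.04 0.0095 [329.1 251.1] s5: [195.5 305.5]
in back 0.0175 -0.0095 [328.7 248.8] s5: [193.5 294. ]
in back 0.0175 0.0095 [335.1 253.1] s5: [225.5 315.5]
in back 0.04 -0.0095 [329.1 241.8] s5: [195.5 259. ]
in back 0.04 0.0095 [335.5 246.1] s5: [227.5 280.5]
tab 0.034 -0.022 [314.3 248.6] s5: [121.5 293. ]
tab 0.034 0.022 [329.2 258.8] s5: [196. 344.]
tab 0.065 -0.022 [314.6 238.7] s5: [123.  243.5]
tab 0.065 0.022 [329.7 249. ] s5: [198.5 295. ]
(322, 244, 9, 13)
(315, 239, 15, 18)
```

Projection puts the tips at about z = 0.04 now, just at the bar's top, so contact is due. Continuing down.

Call:
apply_moves(targets=[{"travel": [0,0,2],"roll": 0,"jaw": 26},{"travel": [0,0,2],"roll": 0,"jaw": 26},{"travel": [0,0,0],"roll": 0,"jaw": 26},{"travel": [0,0,0],"roll": 0,"jaw": 26}])

```text
clock: 12.0
tool_pos: [0.5192, -0.0426, 0.0355]
orientation: [-180.0, -0.0, 163.7]
force: [-0.2, -0.1, 1.2]
opening: 0.026
gripper_force: 0.0
```

Call:
apply_moves(targets=[{"travel": [0,0,2],"roll": 0,"jaw": 26},{"travel": [0,0,2],"roll": 0,"jaw": 26},{"travel": [0,0,0],"roll": 0,"jaw": 26},{"travel": [0,0,0],"roll": 0,"jaw": 26}])

```text
clock: 12.4
tool_pos: [0.5192, -0.0426, 0.0315]
orientation: [-180.0, -0.0, 163.7]
force: [0.8, 0.6, -0.7]
opening: 0.0259
gripper_force: 0.0
```

Run:
```python
from h import *
o=ctrl.get_obs();print(o["tool_pos"],o["force"])
A=ctrl.snapshot("scene");cv2.imwrite("pics/s6.png",cv2.resize(A[190:280,290:410],(800,600),interpolation=2)[:,:,::-1])
tb=blob(A,(0,150,90),(6,255,255),(305,230,345,275));print(cv2.boundingRect(tb))
```

```text
[ 0.51918558 -0.04257489  0.03146718] [ 0.81039194  0.62243732 -0.72213736]
(322, 246, 9, 11)
```

Run:
```python
from h import *
T=cv2.imread("pics/top0.png")[:,:,::-1].copy();B=ctrl.snapshot("top")
for im in(T,B):
    w=blob(im,(0,0,170),(180,60,255),(440,250,500,318)); r=w[:,0,:]; print("bar far end: max u",r[:,0].max(),r[r[:,0].argmax()],"v max",r[:,1].max(),cv2.contourArea(w))
S=cv2.imread("pics/scene0.png")[:,:,::-1].copy();A=ctrl.snapshot("scene")
for im in(S,A):
    w=blob(im,(0,0,170),(180,60,255),(350,170,430,225)); r=w[:,0,:]; print("scene far end:",r[r[:,0].argmax()],r[r[:,1].argmin()])
    x=cv2.cvtColor(im,cv2.COLOR_RGB2HSV)
d=cv2.absdiff(S,A).sum(2)>60
print("changed px in rack rear part scene", d[175:200,380:425].sum(), "bar outside right edge changed", d[235:260,331:350].sum())
cv2.imwrite("pics/s7.png",np.vstack([cv2.resize(A[215:275,300:360],(600,300),interpolation=2),cv2.resize(S[215:275,300:360],(600,300),interpolation=2)])[:,:,::-1])
```

```text
bar far end: max u 482 [482 287] v max 306 923.0
bar far end: max u 482 [482 287] v max 306 924.0
scene far end: [413 189] [400 182]
scene far end: [413 189] [400 182]
changed px in rack rear part scene 0 bar outside right edge changed 340
```

View pics/s7.png

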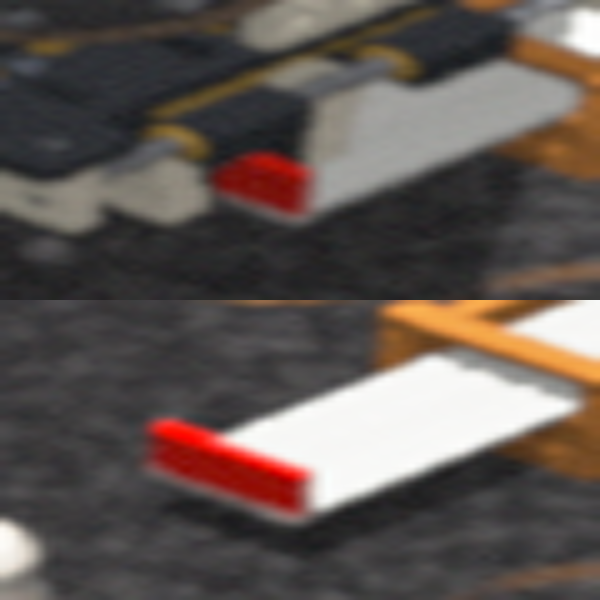

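The picture shows the bar exactly where it was: far-end pixels are unchanged and the tab's lower corner is the same. The inboard finger stands over the bar behind the tab, its tip (330,155 in the upper crop) at about the bar surface. I keep descending on force.

Call:
apply_moves(targets=[{"travel": [0,0,2],"roll": 0,"jaw": 26},{"travel": [0,0,2],"roll": 0,"jaw": 26},{"travel": [0,0,0],"roll": 0,"jaw": 26},{"travel": [0,0,0],"roll": 0,"jaw": 26}])

```text
clock: 12.95
tool_pos: [0.5191, -0.0426, 0.0274]
orientation: [-180.0, -0.0, 163.7]
force: [0.6, 0.3, -0.2]
opening: 0.0261
gripper_force: 0.0
```

```bash
cat > chk.py <<'E'
from h import *
o=ctrl.get_obs();print(np.round(o["tool_pos"],4),np.round(o["force"],2),o["clock"])
B=ctrl.snapshot("top");A=ctrl.snapshot("scene")
w=blob(B,(0,0,150),(180,60,255),(440,250,500,318)); r=w[:,0,:]; print("top far end",r[r[:,0].argmax()],r[r[:,1].argmax()],cv2.contourArea(w))
w=blob(A,(0,0,150),(180,60,255),(350,160,430,225)); r=w[:,0,:]; print("scene far end",r[r[:,0].argmax()],r[r[:,1].argmin()])
print("tab",cv2.boundingRect(blob(A,(0,150,60),(6,255,255),(200,220,360,350))))
E
python3 chk.py
```

```text
[ 0.5191 -0.0426  0.0274] [ 0.58  0.28 -0.16] 12.95
top far end [482 287] [474 306] 925.0
scene far end [413 189] [399 182]
tab (321, 246, 10, 11)
```

Call:
apply_moves(targets=[{"travel": [0,0,2],"roll": 0,"jaw": 26},{"travel": [0,0,2],"roll": 0,"jaw": 26},{"travel": [0,0,0],"roll": 0,"jaw": 26},{"travel": [0,0,0],"roll": 0,"jaw": 26}])

```text
clock: 13.45
tool_pos: [0.5195, -0.0424, 0.0237]
orientation: [180.0, 0.0, 163.7]
force: [-0.2, -0.4, 2.6]
opening: 0.026
gripper_force: 1.0
```

```bash
python3 chk.py
```

```text
[ 0.5195 -0.0424  0.0237] [-0.2  -0.36  2.59] 13.45
top far end [484 286] [475 306] 966.0
scene far end [415 187] [400 179]
tab (321, 247, 9, 12)
```

Contact: 2.6 N, and the bar's far end has risen about 3 px (8–10 mm). Pressing further.

Call:
apply_moves(targets=[{"travel": [0,0,2],"roll": 0,"jaw": 26},{"travel": [0,0,2],"roll": 0,"jaw": 26},{"travel": [0,0,0],"roll": 0,"jaw": 26},{"travel": [0,0,0],"roll": 0,"jaw": 26}])

```text
clock: 13.95
tool_pos: [0.5193, -0.0425, 0.0195]
orientation: [-180.0, -0.0, 163.7]
force: [0.3, 1.0, 1.9]
opening: 0.026
gripper_force: 1.0
```

```bash
python3 chk.py
```

```text
[ 0.5193 -0.0425  0.0195] [0.33 0.97 1.91] 13.95
top far end [486 285] [476 306] 1025.0
scene far end [415 185] [401 175]
tab (321, 250, 9, 10)
```

The far end is up about 20 mm. A little more press, then draw outwards while still lowering.

Call:
apply_moves(targets=[{"travel": [0,0,2],"roll": 0,"jaw": 26},{"travel": [0,0,0],"roll": 0,"jaw": 26},{"travel": [0,5,1],"roll": 0,"jaw": 26},{"travel": [0,5,1],"roll": 0,"jaw": 26},{"travel": [0,5,1],"roll": 0,"jaw": 26},{"travel": [0,0,0],"roll": 0,"jaw": 26},{"travel": [0,0,0],"roll": 0,"jaw": 26}])

```text
clock: 14.75
tool_pos: [0.5236, -0.0277, 0.0145]
orientation: [180.0, 0.0, 163.7]
force: [0.3, 0.9, 1.8]
opening: 0.0259
gripper_force: 0.7
```

```bash
python3 chk.py
```

```text
[ 0.5236 -0.0277  0.0145] [0.3  0.86 1.84] 14.75
top far end [482 285] [471 305] 941.0
scene far end [413 184] [398 175]
tab (318, 253, 9, 11)
```

Call:
apply_moves(targets=[{"travel": [0,5,1],"roll": 0,"jaw": 26},{"travel": [0,5,1],"roll": 0,"jaw": 26},{"travel": [0,5,1],"roll": 0,"jaw": 26},{"travel": [0,5,1],"roll": 0,"jaw": 26},{"travel": [0,0,0],"roll": 0,"jaw": 26},{"travel": [0,0,0],"roll": 0,"jaw": 26}])

```text
clock: 15.45
tool_pos: [0.5293, -0.0086, 0.0105]
orientation: [180.0, 0.0, 163.7]
force: [0.0, 0.2, 0.6]
opening: 0.0262
gripper_force: 0.3
```

```bash
python3 chk.py
```

```text
[ 0.5293 -0.0086  0.0105] [0.02 0.23 0.65] 15.45
top far end [471 282] [462 302] 680.0
scene far end [408 189] [392 179]
tab (312, 259, 9, 11)
```

Run:
```python
from h import *
T=cv2.imread("pics/top0.png")[:,:,::-1].copy()
b=blob(T,(100,120,80),(125,255,255),(185,145,225,185));e,r=cv2.minEnclosingCircle(b);p=cast("top",e,.106);print("blue",e,r,p)
m=np.array([.5293,-.0086]);q=p[:2]-m;print("along",q@[.28,.96],"lat(tool x)",q@[-.96,.28])
```

```text
blue (206.92308044433594, 167.92308044433594) 18.493656158447266 [0.65613696 0.17347488 0.106     ]
along 0.21030623219678166 lat(tool x) -0.07078251849159901
```

Call:
apply_moves(targets=[{"travel": [0,5,0.5],"roll": 0,"jaw": 26},{"travel": [0,5,0.5],"roll": 0,"jaw": 26},{"travel": [0,5,0.5],"roll": 0,"jaw": 26},{"travel": [0,5,0.5],"roll": 0,"jaw": 26},{"travel": [0,5,0.5],"roll": 0,"jaw": 26},{"travel": [0,5,0],"roll": 0,"jaw": 26},{"travel": [0,0,0],"roll": 0,"jaw": 26}])

```text
clock: 16.25
tool_pos: [0.538, 0.0206, 0.0081]
orientation: [180.0, 0.0, 163.7]
force: [-0.5, 0.5, -0.5]
opening: 0.0256
gripper_force: 0.0
```

```bash
python3 chk.py
```

```text
[0.538  0.0206 0.0081] [-0.53  0.51 -0.52] 16.25
top far end [455 277] [446 297] 285.0
scene far end [400 195] [385 186]
tab (301, 269, 10, 11)
```

Call:
apply_moves(targets=[{"travel": [0,8,0],"roll": 0,"jaw": 26},{"travel": [0,8,0],"roll": 0,"jaw": 26},{"travel": [0,8,0],"roll": 0,"jaw": 26},{"travel": [0,8,0],"roll": 0,"jaw": 26},{"travel": [0,8,0],"roll": 0,"jaw": 26},{"travel": [0,8,0],"roll": 0,"jaw": 26},{"travel": [0,8,0],"roll": 0,"jaw": 26},{"travel": [0,8,0],"roll": 0,"jaw": 26},{"travel": [0,8,0],"roll": 0,"jaw": 26},{"travel": [0,0,0],"roll": 0,"jaw": 26}])

```text
clock: 17.35
tool_pos: [0.5584, 0.0901, 0.0081]
orientation: [180.0, 0.0, 163.7]
force: [-0.8, -0.4, -0.2]
opening: 0.0257
gripper_force: 0.0
```

Run:
```python
from h import *
o=ctrl.get_obs();print(np.round(o["tool_pos"],4),np.round(o["force"],2))
B=ctrl.snapshot("top");A=ctrl.snapshot("scene")
w=blob(B,(0,0,140),(180,60,255),(376,240,500,318)); r=w[:,0,:]; print("top far end",r[r[:,0].argmax()],cv2.contourArea(w))
t=blob(A,(0,150,60),(6,255,255),(200,220,360,350));print("tab",cv2.boundingRect(t),cast("scene",cen(t),.03))
cv2.imwrite("pics/s9.png",A[:,:,::-1]);cv2.imwrite("pics/t9.png",B[:,:,::-1])
```

```text
[0.5584 0.0901 0.0081] [-0.76 -0.36 -0.19]
top far end [418 264] 866.0
tab (276, 288, 12, 13) [0.54391619 0.0930561  0.03      ]
```

Call:
apply_moves(targets=[{"travel": [0,8,0],"roll": 0,"jaw": 26},{"travel": [0,8,0],"roll": 0,"jaw": 26},{"travel": [0,8,0],"roll": 0,"jaw": 26},{"travel": [0,8,0],"roll": 0,"jaw": 26},{"travel": [0,8,0],"roll": 0,"jaw": 26},{"travel": [0,8,0],"roll": 0,"jaw": 26},{"travel": [0,8,0],"roll": 0,"jaw": 26},{"travel": [0,8,0],"roll": 0,"jaw": 26},{"travel": [0,8,0],"roll": 0,"jaw": 26},{"travel": [0,0,0],"roll": 0,"jaw": 26}])

```text
clock: 18.45
tool_pos: [0.5787, 0.1593, 0.0081]
orientation: [180.0, 0.0, 163.7]
force: [-0.5, 0.7, -0.3]
opening: 0.0258
gripper_force: 0.0
```

Call:
apply_moves(targets=[{"travel": [0,8,0],"roll": 0,"jaw": 26},{"travel": [0,8,0],"roll": 0,"jaw": 26},{"travel": [0,8,0],"roll": 0,"jaw": 26},{"travel": [0,8,0],"roll": 0,"jaw": 26},{"travel": [0,4,0],"roll": 0,"jaw": 26},{"travel": [0,0,0],"roll": 0,"jaw": 26},{"travel": [0,0,0],"roll": 0,"jaw": 26}])

```text
clock: 19.15
tool_pos: [0.5883, 0.1929, 0.008]
orientation: [180.0, 0.0, 163.7]
force: [0.4, -0.1, -0.2]
opening: 0.0261
gripper_force: 0.0
```

Run:
```python
from h import *
o=ctrl.get_obs();print(np.round(o["tool_pos"],4),np.round(o["force"],2))
B=ctrl.snapshot("top");A=ctrl.snapshot("scene")
t=blob(A,(0,150,60),(6,255,255),(150,220,360,400));print("tab",cv2.boundingRect(t),cast("scene",cen(t),.02))
cv2.imwrite("pics/v.png",np.hstack([cv2.resize(A[170:370,150:430],(420,300)),cv2.resize(B[130:330,160:413],(380,300))])[:,:,::-1])
```

```text
[0.5883 0.1929 0.008 ] [ 0.35 -0.11 -0.24]
tab (278, 340, 9, 12) [0.48285692 0.20109888 0.02      ]
```

View pics/v.png

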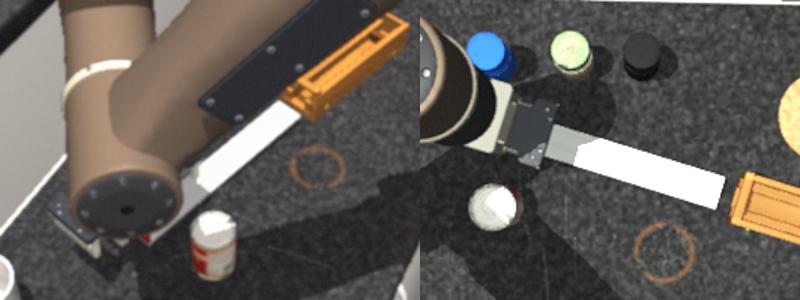

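The final picture shows the bar lying out on the worktop, its heel end about 15 mm or more clear of the mouth (right half, 720,195 against 738,200). The tin, green jar and blue jar are untouched. I back the finger off the tab and lift.

Call:
apply_moves(targets=[{"travel": [0,-3,0],"roll": 0,"jaw": 26},{"travel": [0,0,-10],"roll": 0,"jaw": 26},{"travel": [0,0,-25],"roll": 0,"jaw": 26},{"travel": [0,0,-40],"roll": 0,"jaw": 26},{"travel": [0,0,-40],"roll": 0,"jaw": 26},{"travel": [0,0,-40],"roll": 0,"jaw": 26},{"travel": [0,0,-40],"roll": 0,"jaw": 26},{"travel": [0,0,0],"roll": 0,"jaw": 26},{"travel": [0,0,0],"roll": 0,"jaw": 26}])

```text
clock: 20.15
tool_pos: [0.5877, 0.1899, 0.2051]
orientation: [179.8, 0.1, 163.6]
force: [-0.6, 0.2, -0.4]
opening: 0.0259
gripper_force: 0.0
```

Run:
```python
from h import *
B=ctrl.snapshot("top");A=ctrl.snapshot("scene");o=ctrl.get_obs();print(np.round(o["tool_pos"],3),np.round(o["force"],2),o["clock"])
w=blob(B,(0,0,140),(180,60,255),(250,200,385,300));q=cv2.boxPoints(cv2.minAreaRect(w));print("bar corners z6-22",[cast("top",p,.015).round(3) for p in q])
k=blob(B,(5,100,100),(25,255,255),(365,240,500,318));q=cv2.boxPoints(cv2.minAreaRect(k));print("rack",[cast("top",p,.055).round(3) for p in q])
t=blob(A,(8,60,120),(30,255,255),(295,175,360,218));print("trivet",cen(t))
sh=blob(B,(0,0,90),(180,60,255),(405,180,455,235));e,r=cv2.minEnclosingCircle(sh);print("shaker",e,r,cast("top",e,.09))
tn=blob(B,(0,0,150),(180,60,255),(185,245,235,290));e,r=cv2.minEnclosingCircle(tn);print("tin",cast("top",e,.072),r)
g=blob(B,(30,40,60),(80,255,255),(240,145,280,185));e,r=cv2.minEnclosingCircle(g);print("spice",cast("top",e,.106),r)
```

```text
[0.587 0.189 0.203] [1.24 0.17 0.19] 20.25
bar corners z6-22 [array([0.543, 0.116, 0.015]), array([0.586, 0.104, 0.015]), array([ 0.522, -0.119,  0.015]), array([ 0.478, -0.106,  0.015])]
rack [array([ 0.463, -0.113,  0.055]), array([ 0.53 , -0.133,  0.055]), array([ 0.462, -0.363,  0.055]), array([ 0.395, -0.342,  0.055])]
trivet (329.82134096484054, 200.52943581357317)
shaker (432.1129150390625, 205.19354248046875) 13.894338607788086 [ 0.59886395 -0.2349341   0.09      ]
tin [0.47739644 0.17356907 0.072     ] 15.380512237548828
spice [0.6666568  0.07888964 0.106     ] 13.763458251953125
```

```bash
python3 -c "
from plant import ctrl
print(ctrl.close_job())"
```

```text
the job is handed in; nothing more can be done
None
```

Job handed in at about 20 s on the robot's clock; it returned no verdict. By my last camera checks, the grey shaker stands on the trivet, the bar lies flat in front of the rack with its heel about 10–15 mm clear of the mouth, and the tin and green-lidded jar are within about 3 mm of their starts.

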